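# Couple the stirrer key to the paint tin's stirring lid

## Task

Take the stirrer key (the tool with the flat wing handle) out of the wooden tool block, turn it until the cross of its stem matches the cross-shaped opening in the drive hub on top of the clamped paint tin, and slide it fully home against the spring, until its collar sits on the hub's rim. A spring in the hub pushes the key back out, so finish while still gripping the handle and pressing the key home: do not let go. Leave the other tool in the block and the rest of the table's things where they are.

Things in the scene. Friction and masses are not known exactly. Their poses are not given: they have to be found in the camera images.
- key: Stirrer key, steel with black plastic handle, about 200 g (varies), upright in one of the tool block's two holes. Origin at the stem's lower tip, z up its axis. Stem: plus-shaped cross of two blades along the key's x and y, each 36 mm across, 8 mm thick, z = 0 to 32 mm, lowest 4 mm tapered to an edge. The cross is the same every quarter turn. Then a collar and a wing handle.
- key_tip (a point): Lower tip of the key's stem (same point and axes as the key's origin).
- key_handle (a point): Key's axis, 59 mm above the tip, at a good grip height. Handle: flat upright wing, 70 mm along the key's x (so along one pair of blades), 16 mm thick along y, 38 to 83 mm above the tip. Grip it from above across the 16 mm (close along the key's y). Beside it the collar's top is a ledge that fingertips may push on.
- key_collar (a point): Centre of the underside of the key's collar, 32 mm above the tip, same axes. Collar: round steel disc 60 mm in diameter, 6 mm thick (32 to 38 mm above the tip). In the block it rests on the block's top, the stem hidden in the hole.
- rack: Wooden tool block fixed to the table, 100 x 230 x 50 mm, origin at the centre of its underside, long along its own y. Two upright round through holes of 42 mm diameter lie on its long centre line, at y = -65 and +65 mm; the key stands in one, a lid punch in the other. Its top is 50 mm above the table.
- punch: Lid punch in the tool block's other hole, not needed: same 60 mm collar, round stem 24 mm thick, round black knob 34 mm in diameter whose top is 76 mm above the stem's tip (44 mm above the block). Origin at the stem's lower tip.
- tin: Steel paint tin, 108 mm in diameter, lid top 122 mm above the table, fixed in a 136 mm clamp base on the table. Origin at the centre of the base's underside. The drive hub stands on the middle of its lid.
- hub_mouth (a point): Centre of the drive hub's upper rim, 166 mm above the table; turns with the hub. The plus-shaped opening has two slots along this point's x and y, each 11.5 mm wide and 41 mm long, from the rim down to the spring seat, the same every quarter turn. With the key fully home the collar's underside lies on the rim and the stem's tip is 32 mm below it.
- hub_base (a point): Foot of the drive hub, on its axis, at the tin lid's top. The hub is a round aluminium sleeve, 62 mm outer diameter, 44 mm tall. It can turn about its upright axis but only stiffly (0.5 N m), so turn the key to suit the hub.
- seat (a joint): Round spring-loaded seat at the bottom of the hub's opening: 0 when free (its top is then 20 mm below the rim), grows downwards in m, 0.012 with the key fully home. The spring pushes up with 4.2 N at 0 and 8.4 N at 0.012, so the last 12 mm of the key's travel are against the spring.
- jar: Small jar with a steel cap, 60 mm in diameter, 75 mm high, bystander. Origin at the centre of its underside.
- tape: Roll of paper tape lying flat, 100 mm in diameter, 45 mm high, bystander. Origin at the centre of its underside.
- tin_lid: Spare tin lid lying flat, 112 mm in diameter, 10 mm high, bystander. Origin at the centre of its underside.
- brush: Paint brush lying to the robot's left, bystander.
- scraper: Scraper lying to the robot's right, bystander.
- small_can: Small lacquer can standing at the far left, 54 mm in diameter, 90 mm high, bystander. Origin at the centre of its underside.

How it is judged:
By the outcome, as a careful person would: the job done as asked, in the order asked, and still so for the second after the job is handed in, while the arm keeps its last pose, push and grip.
It also fails if it takes over 48 s, if anything falls off the work surface, if the arm or the gripper's body presses on something with over 40 N, if the wrist force passes 120 N, or if a joint passes its speed limit or range.

## Robot

A 7-joint arm with a two-finger parallel gripper is mounted at the origin on the work surface. World frame = base frame: x ahead of the robot, y to its left, z up, the work surface at z = 0. Lengths are in m, angles in rad, forces in N, time in s.
With the tool pointing down it reaches from about 0.425 to 0.875 m from the base axis. Payload 8.4 kg.
Tool frame: the origin (TCP) lies at the very end of the fingers, on their centre line; the grasp point (between the pads) lies 19 mm behind it; z points along the fingers, x is the direction in which the jaws open and shut, and the axes are right-handed (so a half turn about z gives the same grasp; the last joint's range is limited). The gripper opens to 87 mm and grips with 3 to 60 N. Pads are 19 mm wide; open, the fingers measure 117 mm over their backs; the gripper's body (75 mm by 190 mm) begins 51 mm behind the grasp point.
Start: joints at [-0.099, 0.333, 0.04, 1.465, -0.013, 1.343, -0.059], TCP at [0.65, -0, 0.223] pointing down, gripper open.
Joint ranges: [-2.58, 2.58], [-0.38, 2.09], [-1.3, 1.39], [0.25, 2.4], [-1.5, 4.64], [0.08, 2.09], [-2.65, 2.65]. Speed limits (rad/s): [2.22, 2.22, 2.79, 2.79, 3.14, 3.14, 3.14].

## Interface

Orientations are given as a unit quaternion [w, x, y, z].
In Python, from rig import readout, vision, ctrl gives the robot as it stands.
- The arm moves only by the tool play_rows, never from a script. Its argument "commands" is a list of rows, each a list of 7 numbers: the shift along the tool's x, y, z in m, then the turn, a rotation vector about the tool's x, y, z in degrees, then the finger opening in m, from 0 to 0.087. A call has 1 to 20 rows; each row is the pose to reach, as a shift and turn from the pose measured when the call began, along the tool's axes at that moment; what a row does not reach only later rows make up. A row lasts 1/10 s, in which the tool goes at most 50 mm and 8.59 degrees, less where a joint would pass 70% of its speed; a pose out of reach is approached as far as the arm can. A call with a gripper value outside its range is refused whole. The fingers move at their own pace and stop on an object; "force" is the grip in N (left out, the last holds). Time passes only in rows, so rows that repeat a pose let the fingers close. It gives the time, the measured TCP pose, the force and the opening at its end, in the units of the state.
- readout.observe(): the state, without advancing time (a new reading comes with each control period).
- vision.grab_frame(name): name is "scene" or "side" or "wrist"; returns a dict with "color" (420x560x3 uint8, red, green, blue), "vfov" (degrees; the focal length in pixels is half the picture's height over the tangent of half this angle, whatever the lens; pixels are square), "cx", "cy" (the principal point, pixels), "distortion" ([k1, k2, p1, p2, k3] as OpenCV has them; the pictures are not rectified), "origin" and "rotation" of the camera in the world; the wrist camera has in their place "tool_from_camera" (4x4, takes a point from camera to tool coordinates, whose origin is the TCP and whose axes are the tool frame's). Camera axes: x right, y up, looking along -z (the intrinsics and any distortion apply to the point x, -y, -z); pixel columns grow to the right and rows downward; lengths in m; the calibration is good to about 2 mm. A picture is of the moment at which its call begins: read the wrist's pose just before it. There is no depth.
- ctrl.job_done(): hands the job in, once; it reports no verdict.
Trained networks look in a picture, given as the dict that the camera call returned (one of the last four; its "shot" number tells which), for a name from the list of things; names that differ only in an ending like _2 or _b are one class to them, and where a whole thing is asked for, a point or a joint stands for the part that bears it (a point fixed in the world has none). Each returns a list of dicts, best first, with "confidence" (0 to 1); they miss things now and then, are a little off and sometimes report something else, mostly with a low value. They report only what shows in the picture. A call takes as long as a camera call.
- vision.look_for(thing, picture): "bbox" ([left, top, width, height] in pixels, round what is visible of it).
- vision.cut_out(thing, picture): "region" (420x560 bool, what is visible of it) and "bbox" ([left, top, width, height] in pixels, round what is visible of it).
The state is a dict: "time_s": time; "joint_positions": joint angles; "qd": joint speeds; "joint_torque": joint torques, N m; "tcp_pos": TCP position; "ee_rot": TCP orientation; "contact_force": force on the tool from outside, world axes, zero at the start; "wrist_torque": the same for the moment, N m; "grip_width": finger opening in m.
Only numpy, scipy, OpenCV 4.12 (cv2) and the standard library are available. Lean on these libraries where they do the work, as an engineer would, in place of code of your own. Each camera call takes 0.05 s, during which the arm holds its last target.

## Working session

There is one attempt and no reset: what is moved stays moved. The work goes in short steps, Python scripts to look and compute and a tool call to move; the robot and the scene stay as the last step left them, time stands still between calls to the robot, and variables do not carry over. Pictures are saved under pics/ and viewed, and the job is handed in when it is done.

Besides the shell and the picture viewer there is one more tool, called by a JSON object that holds its "name" and its "arguments". play_rows: Moves the arm, as the interface text tells. Its arguments: {"type":"object","properties":{"commands":{"type":"array"},"force":{"type":"number"}},"required":["commands"]}

```bash
mkdir -p pics; ls; cat > h.py <<'E'
import numpy as np, cv2
from rig import readout, vision, ctrl
from scipy.spatial.transform import Rotation as R
def q2R(q): return R.from_quat([q[1],q[2],q[3],q[0]]).as_matrix()
def save(f,n): cv2.imwrite(f'pics/{n}.png', f['color'][:,:,::-1])
def K(f):
    h=f['color'].shape[0]; fl=h/2/np.tan(np.radians(f['vfov'])/2)
    return np.array([[fl,0,f['cx']],[0,fl,f['cy']],[0,0,1.]])
def cam(f,s=None):
    if 'origin' in f: return np.array(f['origin']),np.array(f['rotation']).reshape(3,3)
    T=np.array(f['tool_from_camera']); Rt=q2R(s['ee_rot'])
    return Rt@T[:3,3]+np.array(s['tcp_pos']), Rt@T[:3,:3]
def ray(f,px,s=None):
    p=cv2.undistortPoints(np.array(px,float).reshape(-1,1,2),K(f),np.array(f['distortion'],float)).reshape(-1,2)
    o,Rm=cam(f,s); d=np.c_[p[:,0],-p[:,1],-np.ones(len(p))]@Rm.T
    return o,d
def atz(f,px,z,s=None):
    o,d=ray(f,px,s); return o+d*((z-o[2])/d[:,2])[:,None]
def proj(f,P,s=None):
    o,Rm=cam(f,s); c=(np.array(P,float).reshape(-1,3)-o)@Rm; c=c*[1,-1,-1]
    return cv2.projectPoints(c,np.zeros(3),np.zeros(3),K(f),np.array(f['distortion'],float))[0].reshape(-1,2)
E
python3 - <<'E'
from h import *
s=readout.observe(); print(s)
for n in ['scene','side','wrist']:
    f=vision.grab_frame(n); save(f,n+'0')
    print(n,{k:v for k,v in f.items() if k!='color'})
    for t in ['key','hub_mouth','punch','rack','tin']:
        for d in vision.look_for(t,f)[:2]: print(t,d)
E
```

```text
pics
{'time_s': 0.0, 'joint_positions': array([-0.09918132,  0.33387574,  0.03988566,  1.46620347, -0.01334394,
        1.34328988, -0.05850613]), 'qd': array([-0.0012525 , -0.00112596, -0.00078238, -0.00126217,  0.00016999,
        0.00154636,  0.00031791]), 'joint_torque': array([ 1.06989024e-03, -6.56351209e+01,  1.33598529e+00, -4.03798449e+01,
       -5.97442500e-02,  4.47441044e-02,  1.62792835e-04]), 'tcp_pos': array([ 6.49568402e-01, -6.66970979e-05,  2.21715357e-01]), 'ee_rot': array([ 8.01874472e-05,  9.99999714e-01, -1.98358363e-05, -7.51734770e-04]), 'contact_force': array([-0.04121172, -0.6699271 , -0.27101636]), 'wrist_torque': array([ 0.00700176, -0.03826079,  0.0175203 ]), 'grip_width': 0.08687550187361143}
scene {'vfov': 52.99610765715953, 'cx': 283.0766304858114, 'cy': 207.99945663967503, 'distortion': array([-0.11169409,  0.        ,  0.        ,  0.        ,  0.        ]), 'origin': array([ 1.24439859, -0.46120085,  0.90002926]), 'rotation': array([0.83174419, 0.33862141, 0.17052791, 0.40553344]), 'shot': 1}
key {'bbox': [266.2, 164.6, 15.3, 24.0], 'confidence': 0
[... 969 characters left out ...]
936805, 'cx': 281.5952297487653, 'cy': 209.17956158342153, 'distortion': array([-0.00796144,  0.        ,  0.        ,  0.        ,  0.        ]), 'tool_from_camera': array([[ 9.99999241e-01, -1.07562151e-03,  6.01568101e-04,
        -1.65816136e-04],
       [-8.97121034e-04, -9.70003066e-01, -2.43091025e-01,
        -6.56648214e-02],
       [ 8.44996837e-04,  2.43090301e-01, -9.70003295e-01,
        -1.60459993e-01],
       [ 0.00000000e+00,  0.00000000e+00,  0.00000000e+00,
         1.00000000e+00]]), 'shot': 3}
key {'bbox': [0.0, 53.2, 116.2, 70.0], 'confidence': 0.57}
rack {'bbox': [19.4, 0.0, 135.8, 151.3], 'confidence': 0.66}
tin {'bbox': [156.8, 296.1, 94.4, 40.5], 'confidence': 0.82}
```

```bash
sed -i "s/return np.array(f\['origin'\]),.*/return np.array(f['origin']),q2R(np.array(f['rotation']))/" h.py
python3 - <<'E'
import cv2
ims=[cv2.imread(f'pics/{n}0.png') for n in ['scene','side','wrist']]
a=ims[0][130:350,80:360]; b=ims[1][150:350,230:400]
cv2.imwrite('pics/s0z.png',cv2.resize(a,None,fx=2.7,fy=2.7,interpolation=2))
cv2.imwrite('pics/d0z.png',cv2.resize(b,None,fx=3,fy=3,interpolation=2))
E
```

```text
(no output)
```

View pics/s0z.png

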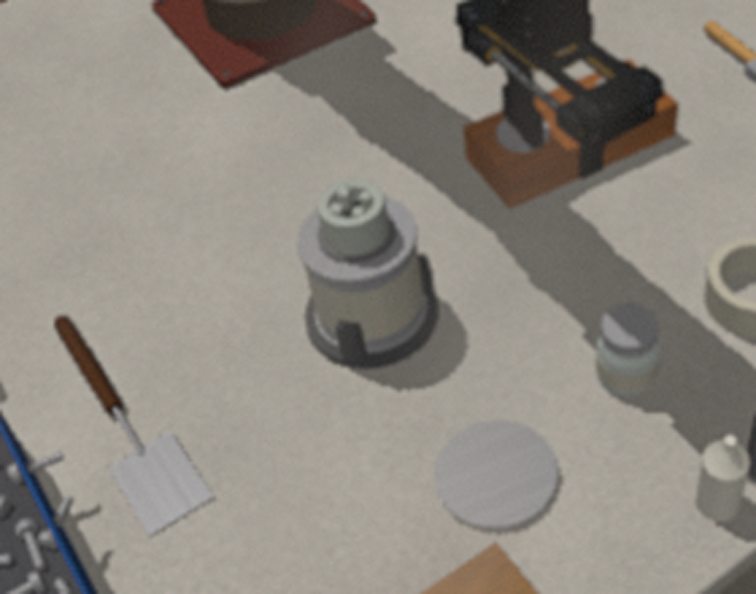

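View pics/d0z.png

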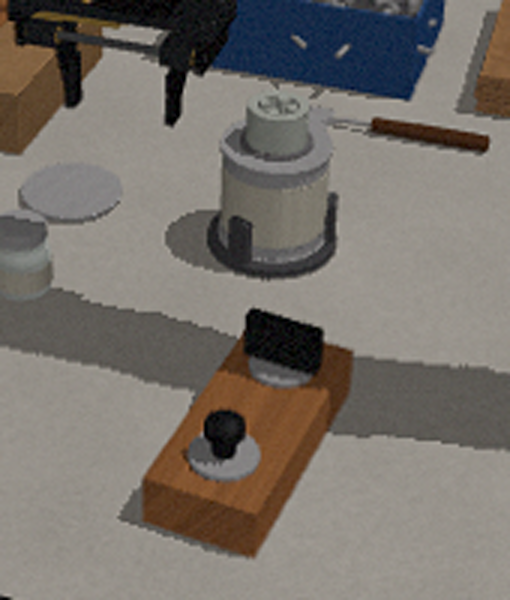

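View pics/wrist0.png

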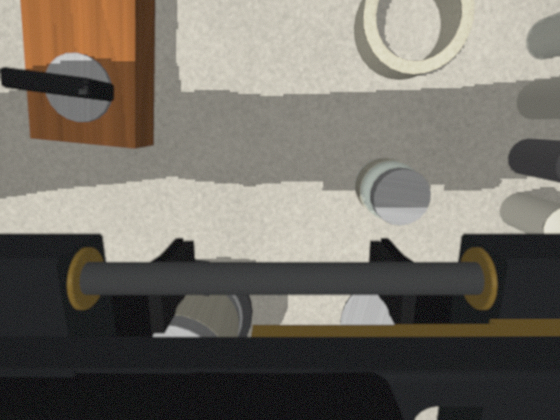

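View pics/scene0.png

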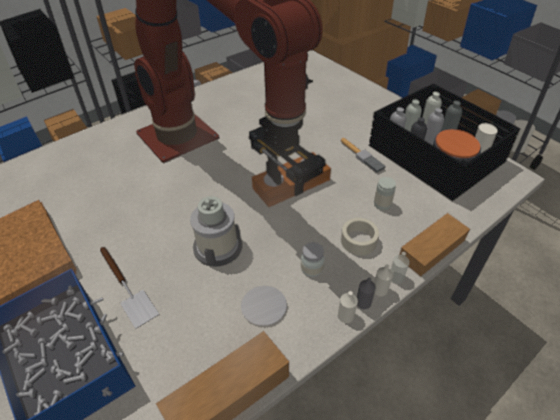

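```bash
python3 - <<'E'
from h import *
s=readout.observe()
F={}
for n in ['scene','side','wrist']:
    F[n]=f=vision.grab_frame(n)
    for t in ['key','hub_mouth','punch','rack','tin']:
        for d in vision.cut_out(t,f)[:1]:
            m=d['region']; ys,xs=np.nonzero(m); print(n,t,d['confidence'],d['bbox'],xs.mean(),ys.mean(),m.sum())
            if t=='key': np.save('m_'+n,m)
# key: collar
f=F['wrist']
print('collar wrist', atz(f,[[79,87]],.056,s))
print('handle top ends wrist', atz(f,[[2,68],[2,84],[113,84],[113,100]],.101,s))
f=F['side']
g=lambda p:[230+p[0]/3,150+p[1]/3]
print('side handle top', atz(f,[g((248,311)),g((322,347))],.101))
print('side collar', atz(f,[g((282,368))],.056), 'punch',atz(f,[g((224,455))],.056))
print('side hub', atz(f,[g((278,104))],.166))
f=F['scene']
g=lambda p:[80+p[0]/2.7,130+p[1]/2.7]
print('scene hub', atz(f,[g((352,203))],.166))
E
```

```text
scene key 0.58 [267.6, 162.8, 15.8, 25.2] 273.5897435897436 177.83760683760684 234
scene hub_mouth 0.83 [201.3, 198.0, 24.1, 27.2] 210.41889483065953 209.98395721925132 561
scene rack 0.62 [252.8, 156.7, 76.1, 48.5] 284.78732276897415 185.74061718098415 1199
scene tin 0.81 [188.7, 197.4, 54.5, 71.8] 214.96964155084126 233.00329188002925 2734
side key 0.7 [313.0, 249.1, 25.4, 30.1] 323.7824351297405 266.1437125748503 501
side hub_mouth 0.89 [310.0, 180.2, 21.8, 21.4] 321.4556074766355 190.05841121495328 428
side punch 0.79 [293.0, 282.8, 25.0, 26.3] 304.3498759305211 299.1910669975186 403
side rack 0.66 [277.8, 260.6, 69.8, 75.4] 311.64247642476425 300.96473964739647 2439
side tin 0.17 [311.0, 251.9, 25.4, 28.9] 323.7597864768683 266.4003558718861 562
wrist key 0.69 [0.0, 53.4, 115.5, 68.7] 67.31950648798129 85.64518187619656 4701
wrist rack 0.7 [16.7, 0.1, 138.1, 149.1] 95.25510275654065 65.71494704355754 14257
wrist tin 0.65 [154.1, 258.8, 98.0, 80.2] 211.58900279589935 316.0910220565393 3219
collar wrist [[0.4674641  0.09667698 0.056     ]]
handle top ends wrist [[0.43499968 0.1064204  0.101     ]
 [0.43277383 0.09479465 0.101     ]
 [0.51926514 0.09455161 0.101     ]
 [0.51790329 0.08272196 0.101     ]]
side handle top [[0.49660189 0.09332259 0.101     ]
 [0.422679   0.12078569 0.101     ]]
side collar [[0.4600489  0.10544024 0.056     ]] punch [[0.47433586 0.2296156  0.056     ]]
side hub [[ 0.54348414 -0.15884874  0.166     ]]
scene hub [[ 0.54989691 -0.15863558  0.166     ]]
```

{"name": "play_rows", "arguments": {"commands": [[-0.03, 0.04, -0.03, 0, 0, 0, 0.087], [-0.06, 0.08, -0.05, 0, 0, 0, 0.087], [-0.09, 0.12, -0.06, 0, 0, 0, 0.087], [-0.1, 0.16, -0.06, 0, 0, 0, 0.087], [-0.1, 0.195, -0.06, 0, 0, 0, 0.087], [-0.1, 0.215, -0.06, 0, 0, 0, 0.087], [-0.1, 0.215, -0.06, 0, 0, 0, 0.087], [-0.1, 0.215, -0.06, 0, 0, 0, 0.087], [-0.1, 0.215, -0.06, 0, 0, 0, 0.087]]}}

```text
time_s: 2.7
tcp_pos: [0.5504, -0.2134, 0.2825]
ee_rot: [-0.0, 1.0, 0.001, -0.0]
contact_force: [0.4, 0.7, -0.0]
grip_width: 0.0868
```

```bash
python3 - <<'E'
from h import *
s=readout.observe(); f=vision.grab_frame('wrist'); save(f,'w1'); print(s['tcp_pos'],s['qd'].max())
import pickle; pickle.dump((s,f),open('w1.pkl','wb'))
for d in vision.look_for('hub_mouth',f): print(d)
f2=vision.grab_frame('side'); save(f2,'d1'); f3=vision.grab_frame('scene'); save(f3,'s1')
pickle.dump((f2,f3),open('ext1.pkl','wb'))
E
```

```text
[ 0.55041732 -0.21337606  0.28245787] 0.0020352523623624517
{'bbox': [235.3, 96.5, 81.3, 80.9], 'confidence': 0.93}
```

View pics/w1.png

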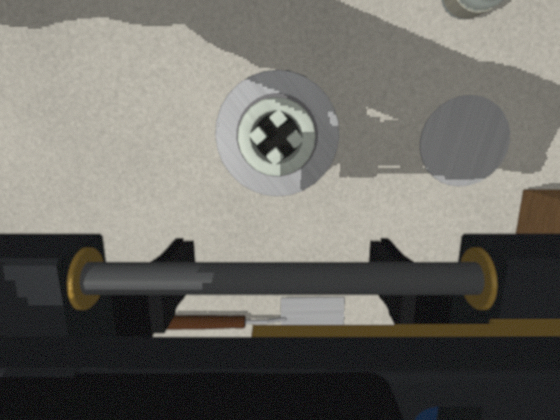

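{"name": "play_rows", "arguments": {"commands": [[-0.01, -0.05, 0.0, 0, 0, 0, 0.087], [-0.02, -0.1, 0.0, 0, 0, 0, 0.087], [-0.03, -0.15, 0.0, 0, 0, 0, 0.087], [-0.04, -0.2, 0.0, 0, 0, 0, 0.087], [-0.05, -0.235, 0.02, 0, 0, 0, 0.087], [-0.05, -0.26, 0.03, 0, 0, 0, 0.087], [-0.05, -0.26, 0.03, 0, 0, 0, 0.087], [-0.05, -0.26, 0.03, 0, 0, 0, 0.087], [-0.05, -0.26, 0.03, 0, 0, 0, 0.087]]}}

```text
time_s: 3.8
tcp_pos: [0.5002, 0.0449, 0.2531]
ee_rot: [0.0, 1.0, 0.0, 0.0]
contact_force: [0.0, -0.5, -0.5]
grip_width: 0.087
```

```bash
python3 - <<'E'
from h import *
s=readout.observe(); f=vision.grab_frame('wrist'); save(f,'w2'); print(s['tcp_pos'],s['qd'].max(),s['time_s'])
import pickle; pickle.dump((s,f),open('w2.pkl','wb'))
for d in vision.look_for('key',f): print(d)
E
```

```text
[0.50021087 0.04489412 0.25309018] 0.008984958623030734 3.8
{'bbox': [205.5, 105.4, 75.2, 63.3], 'confidence': 0.77}
{'bbox': [226.6, 1.7, 60.3, 31.1], 'confidence': 0.72}
```

View pics/w2.png

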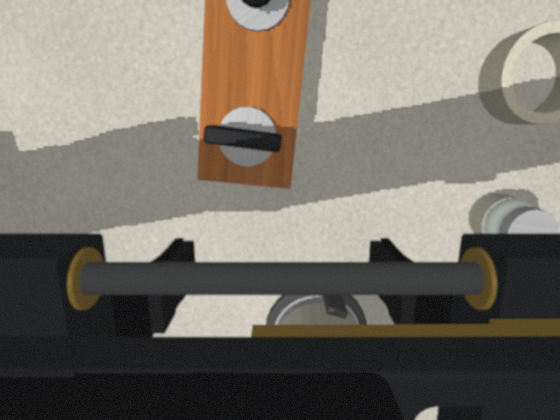

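w1 shows the hub mouth circle around (277,137) with the cross at about 45°. w2 shows the key's wing running from (205,134) to (280,143), with its collar centred near (247,137) on the block.

```bash
python3 - <<'E'
import cv2
a=cv2.imread('pics/w1.png')[90:185,230:325]; b=cv2.imread('pics/w2.png')[100:195,190:300]
cv2.imwrite('pics/w1z.png',cv2.resize(a,None,fx=6,fy=6,interpolation=2))
cv2.imwrite('pics/w2z.png',cv2.resize(b,None,fx=6,fy=6,interpolation=2))
E
```

```text
(no output)
```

View pics/w1z.png

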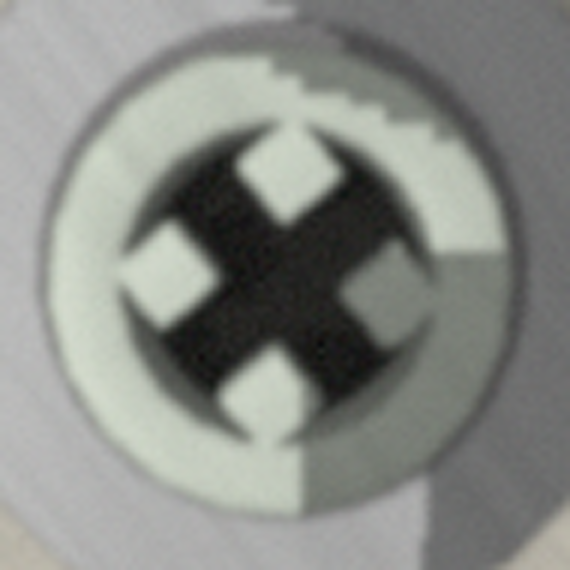

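View pics/w2z.png

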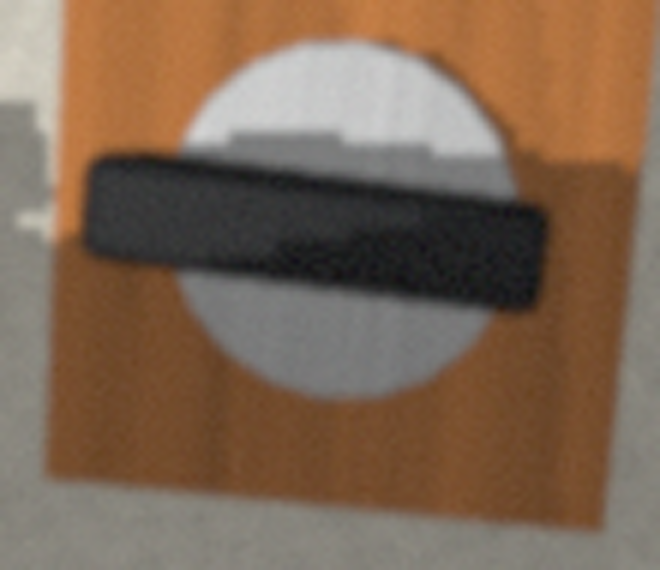

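```bash
python3 - <<'E'
from h import *
import pickle
s,f=pickle.load(open('w1.pkl','rb'))
g=lambda a,o:(np.array(a)+0.5)/6-0.5+np.array(o)
P=atz(f,g([[290,172],[268,392],[168,275],[390,293],[281,283]],(230,90)),.166,s); print(P)
I=atz(f,g([[288,222],[272,345],[218,277],[340,293]],(230,90)),.166,s)
for Q in (P,I):
    for a,b in ((0,1),(2,3)):
        d=Q[b]-Q[a]; print('ang',np.degrees(np.arctan2(d[1],d[0])),np.linalg.norm(d))
    print(Q[:4].mean(0))
C=atz(f,g([[48,283],[515,283],[281,50],[281,517]],(230,90)),.166,s); print('diam',C[1]-C[0],C[2]-C[3])
s,f=pickle.load(open('w2.pkl','rb'))
W=atz(f,g([[90,160],[545,210],[538,305],[87,250]],(190,100)),.101,s); print(W,W.mean(0))
for a,b in ((0,1),(3,2)):
    d=W[b]-W[a]; print('wing',np.degrees(np.arctan2(d[1],d[0])),np.linalg.norm(d))
C=atz(f,g([[345,40],[345,400],[180,220],[515,220],[345,220]],(190,100)),.056,s); print(C)
B=atz(f,g([[47,476],[605,528]],(190,100)),.05,s); d=B[1]-B[0]; print('blk',np.degrees(np.arctan2(d[1],d[0])),np.linalg.norm(d))
# cross-checks
f2,f3=pickle.load(open('ext1.pkl','rb'))
for ff in(f2,f3):
    print(proj(ff,[[*P[4][:2],.166],[*W.mean(0)[:2],.101]]))
    for t in ('hub_mouth','key'):print(t,[d['bbox'] for d in vision.look_for(t,ff)][:1]) if 0 else None
E
```

```text
[[ 0.54702033 -0.14445422  0.166     ]
 [ 0.54412034 -0.17264382  0.166     ]
 [ 0.53109418 -0.15752036  0.166     ]
 [ 0.56010983 -0.15974209  0.166     ]
 [ 0.54584971 -0.15850255  0.166     ]]
ang -95.87360947491023 0.028338371293762554
ang -4.3785964867297436 0.029100582944422138
[ 0.54558617 -0.15859012  0.166     ]
ang -97.59890007555141 0.015905031870512492
ang -7.162950826319806 0.01607184160723584
[ 0.54565333 -0.15869071  0.166     ]
diam [0.06103905 0.00017835 0.        ] [3.84502519e-05 5.98776480e-02 0.00000000e+00]
[[0.43217793 0.10728716 0.101     ]
 [0.4988378  0.10016983 0.101     ]
 [0.49780053 0.08632718 0.101     ]
 [0.43105691 0.09432229 0.101     ]] [0.46496829 0.09702661 0.101     ]
wing -6.094429538052677 0.06703875247462912
wing -6.83081943406335 0.06722077765214042
[[0.46560955 0.12615103 0.056     ]
 [0.46425499 0.0666196  0.056     ]
 [0.43710535 0.0969676  0.056     ]
 [0.49362338 0.09701543 0.056     ]
 [0.46494807 0.09698741 0.056     ]]
blk -5.339155706392846 0.09910124926877815
[[321.87050336 184.58777651]
 [323.88434172 256.93107024]]
[[209.58035146 204.25606312]
 [273.09052993 166.73218356]]
```

{"name": "play_rows", "arguments": {"commands": [[0.0, 0.0, 0, 0, 0, -8, 0.087], [0.0, -0.01, 0, 0, 0, -16, 0.087], [0.005, -0.02, 0, 0, 0, -24, 0.087], [0.01, -0.03, 0, 0, 0, -32, 0.087], [0.015, -0.04, 0, 0, 0, -40, 0.087], [0.02, -0.05, 0, 0, 0, -48, 0.087], [0.02, -0.052, 0, 0, 0, -56, 0.087], [0.02, -0.052, 0, 0, 0, -64, 0.087], [0.02, -0.052, 0, 0, 0, -72, 0.087], [0.02, -0.052, 0, 0, 0, -80, 0.087], [0.02, -0.052, 0, 0, 0, -83.5, 0.087], [0.02, -0.052, 0, 0, 0, -83.5, 0.087], [0.02, -0.052, 0, 0, 0, -83.5, 0.087]]}}

```text
time_s: 5.2
tcp_pos: [0.5205, 0.0962, 0.2532]
ee_rot: [0.0, 0.747, 0.665, 0.0]
contact_force: [-0.1, -0.1, 0.3]
grip_width: 0.0869
```

```bash
python3 - <<'E'
from h import *
s=readout.observe(); f=vision.grab_frame('wrist'); save(f,'w3'); print(s['tcp_pos'],s['joint_positions'],s['time_s']); print(q2R(s['ee_rot']).round(3))
import pickle; pickle.dump((s,f),open('w3.pkl','wb'))
p=proj(f,[[.465,.097,.056]],s)[0]; print(p); x0,y0=(p-[50,50]).astype(int); y0=max(y0,0);print(x0,y0)
cv2.imwrite('pics/w3z.png',cv2.resize(f['color'][y0:y0+100,x0:x0+100,::-1],None,fx=6,fy=6,interpolation=2))
E
```

```text
[0.52048403 0.09615115 0.25321568] [-0.14372397  0.07972448 -0.13051994  1.70674754  0.01072818  1.3548954
  1.1775608 ] 5.2
[[ 0.117  0.993  0.001]
 [ 0.993 -0.117  0.   ]
 [ 0.     0.001 -1.   ]]
[276.33919196 133.74678404]
226 83
```

View pics/w3z.png

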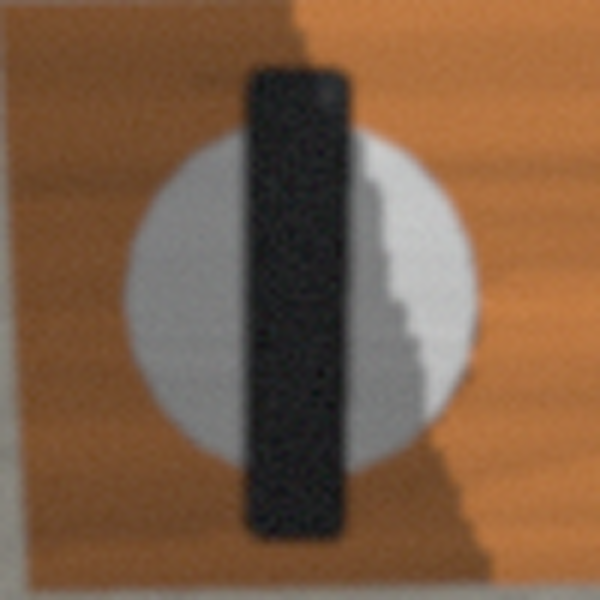

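```bash
python3 - <<'E'
from h import *
import pickle
s,f=pickle.load(open('w3.pkl','rb'))
g=lambda a,o:(np.array(a)+0.5)/6-0.5+np.array(o)
W=atz(f,g([[248,72],[350,72],[346,540],[248,540]],(226,83)),.101,s); print(W,W.mean(0), np.linalg.norm(W[0]-W[3]))
C=atz(f,g([[125,298],[480,298],[302,298]],(226,83)),.056,s);print(C)
# collar ellipse fit: edge of collar vs wood by saturation
im=f['color'][83:183,226:326]; hsv=cv2.cvtColor(im,cv2.COLOR_RGB2HSV)
m=((hsv[...,1]<70)&(hsv[...,2]>70)).astype(np.uint8); n,l,st,_=cv2.connectedComponentsWithStats(m)
ks=[k for k in range(1,n) if st[k,4]>200 and st[k,0]>15]; print(st[ks])
pts=np.argwhere(np.isin(l,ks))[:,::-1]; h=cv2.convexHull(pts.astype(np.int32)); e=cv2.fitEllipse(h); print(e)
print(atz(f,[np.array(e[0])+[226,83]],.056,s))
E
```

```text
[[0.42999913 0.09369411 0.101     ]
 [0.43169621 0.10822431 0.101     ]
 [0.49862277 0.09991149 0.101     ]
 [0.49690296 0.08519256 0.101     ]] [0.46430527 0.09675562 0.101     ] 0.06744181914895989
[[0.46002357 0.0671754  0.056     ]
 [0.46695333 0.12649949 0.056     ]
 [0.46348305 0.09675311 0.056     ]]
[[ 21  21  20  57 843]
 [ 57  22  23  57 941]]
((49.82670974731445, 49.340538024902344), (58.706443786621094, 60.016929626464844), 167.20335388183594)
[[0.46356119 0.09665221 0.056     ]]
```

{"name": "play_rows", "arguments": {"commands": [[-0.003, -0.03, 0.02, 0, 0, 0, 0.087], [-0.006, -0.056, 0.05, 0, 0, 0, 0.087], [-0.006, -0.056, 0.09, 0, 0, 0, 0.087], [-0.006, -0.056, 0.12, 0, 0, 0, 0.087], [-0.006, -0.056, 0.13, 0, 0, 0, 0.087], [-0.006, -0.056, 0.13, 0, 0, 0, 0.087], [-0.006, -0.056, 0.13, 0, 0, 0, 0.087]]}}

```text
time_s: 5.95
tcp_pos: [0.4652, 0.0971, 0.1245]
ee_rot: [0.001, 0.747, 0.664, 0.001]
contact_force: [0.7, 1.6, 1.1]
grip_width: 0.0869
```

```bash
python3 - <<'E'
from h import *
s=readout.observe(); t=s['tcp_pos'];Rt=q2R(s['ee_rot'])
print(t,s['joint_positions'].round(2),np.degrees(np.arctan2(Rt[1,0],Rt[0,0])),Rt[:,2])
print(Rt.T@(np.array([.4643,.0969,.059])-t))
f=vision.grab_frame('side'); save(f,'d2')
cv2.imwrite('pics/d2z.png',cv2.resize(f['color'][180:340,250:420,::-1],None,fx=4,fy=3.7,interpolation=2))
E
```

```text
[0.46520224 0.09709589 0.12446956] [-0.15  0.07 -0.15  2.    0.01  1.08  1.14] 83.28119960878288 [ 2.33940809e-03  5.84433681e-04 -9.99997093e-01]
[-0.00035602 -0.00102075  0.06546714]
```

View pics/d2z.png

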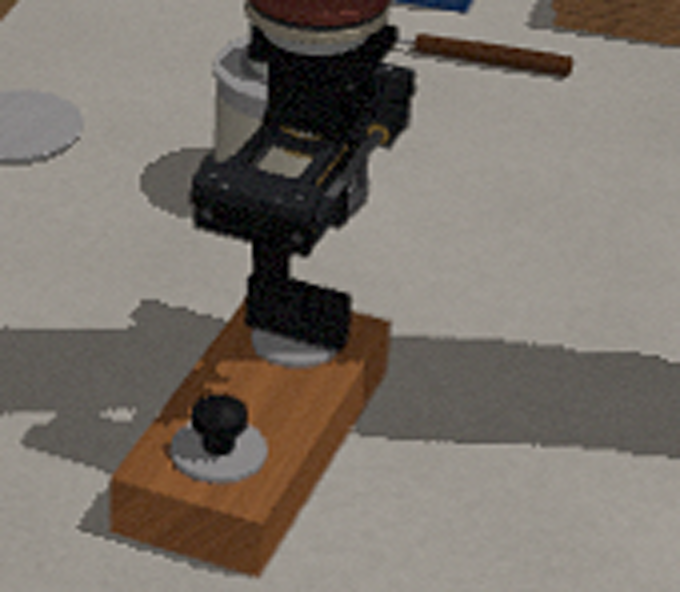

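{"name": "play_rows", "arguments": {"commands": [[0, -0.001, 0.025, 0, 0, 0, 0.087], [0, -0.001, 0.045, 0, 0, 0, 0.087], [0, -0.001, 0.06, 0, 0, 0, 0.087], [0, -0.001, 0.0645, 0, 0, 0, 0.087], [0, -0.001, 0.0645, 0, 0, 0, 0.087], [0, -0.001, 0.0645, 0, 0, 0, 0.087]]}}

```text
time_s: 6.6
tcp_pos: [0.4656, 0.0976, 0.0615]
ee_rot: [0.001, 0.747, 0.664, 0.002]
contact_force: [0.8, 0.1, 1.1]
grip_width: 0.0867
```

{"name": "play_rows", "arguments": {"commands": [[0, 0, 0, 0, 0, 0, 0.04], [0, 0, 0, 0, 0, 0, 0.02], [0, 0, 0, 0, 0, 0, 0.01], [0, 0, 0, 0, 0, 0, 0.0], [0, 0, 0, 0, 0, 0, 0.0], [0, 0, 0, 0, 0, 0, 0.0], [0, 0, 0, 0, 0, 0, 0.0], [0, 0, 0, 0, 0, 0, 0.0]], "force": 50}}

```text
time_s: 7.4
tcp_pos: [0.4656, 0.0976, 0.0615]
ee_rot: [0.001, 0.747, 0.664, 0.002]
contact_force: [0.4, -0.0, -0.1]
grip_width: 0.0313
```

{"name": "play_rows", "arguments": {"commands": [[0, 0, 0, 0, 0, 0, 0.0], [0, 0, 0, 0, 0, 0, 0.0], [0, 0, 0, 0, 0, 0, 0.0], [0, 0, 0, 0, 0, 0, 0.0], [0, 0, 0, 0, 0, 0, 0.0]]}}

```text
time_s: 7.9
tcp_pos: [0.4656, 0.0975, 0.0615]
ee_rot: [0.001, 0.747, 0.664, 0.002]
contact_force: [-0.8, -0.2, 0.5]
grip_width: 0.0157
```

```bash
python3 - <<'E'
from h import *
s=readout.observe(); print(s['tcp_pos'],s['grip_width'],s['contact_force'],s['wrist_torque']); Rt=q2R(s['ee_rot']);print(Rt.round(4))
print(Rt.T@(np.array([.4643,.0969,.0])-s['tcp_pos']))
E
```

```text
[0.46556012 0.09754268 0.0615008 ] 0.015657371068795792 [-0.78830109 -0.15025703  0.49625509] [-0.02554632  0.02141231  0.01097189]
[[ 0.117   0.9931  0.0048]
 [ 0.9931 -0.117   0.0011]
 [ 0.0017  0.0046 -1.    ]]
[-0.00089053 -0.00146128  0.06149326]
```

```bash
python3 - <<'E'
from h import *
import pickle
s,f=pickle.load(open('w1.pkl','rb'))
gr=cv2.cvtColor(f['color'],cv2.COLOR_RGB2GRAY).astype(float)
n=160; r=np.linspace(-.019,.019,n); X,Y=np.meshgrid(r,r)
def patch(cx,cy):
    p=proj(f,np.c_[(X+cx).ravel(),(Y+cy).ravel(),np.full(X.size,.166)],s).astype(np.float32).reshape(n,n,2)
    return cv2.remap(gr.astype(np.float32),p[...,0],p[...,1],1)
best=[]
inside=X**2+Y**2<.0175**2
for cx in np.arange(.5425,.5490,.0005):
  for cy in np.arange(-.1620,-.1555,.0005):
    P=patch(cx,cy)
    for a in np.radians(np.arange(30,48,.5)):
        u=X*np.cos(a)+Y*np.sin(a); v=-X*np.sin(a)+Y*np.cos(a)
        c=(np.abs(u)<.00575)|(np.abs(v)<.00575)
        best.append((P[inside&c].mean()-P[inside&~c].mean(),cx,cy,np.degrees(a)))
best.sort(); print(np.array(best[:6]))
E
```

```text
[[-126.93280792    0.5455       -0.159        39.5       ]
 [-126.91850281    0.5455       -0.159        40.        ]
 [-126.75869751    0.5455       -0.159        40.5       ]
 [-126.70321655    0.5455       -0.159        39.        ]
 [-126.64424133    0.5455       -0.1585       40.        ]
 [-126.61651611    0.5455       -0.1585       40.5       ]]
```

{"name": "play_rows", "arguments": {"commands": [[0, 0, -0.015, 0, 0, 0, 0.0], [0, 0, -0.035, 0, 0, 0, 0.0], [0, 0, -0.065, 0, 0, 0, 0.0], [0, 0, -0.105, 0, 0, 0, 0.0], [0, 0, -0.145, 0, 0, 0, 0.0], [0, 0, -0.185, 0, 0, 0, 0.0], [0, 0, -0.21, 0, 0, 0, 0.0], [0, 0, -0.22, 0, 0, 0, 0.0], [0, 0, -0.22, 0, 0, 0, 0.0], [0, 0, -0.22, 0, 0, 0, 0.0]]}}

```text
time_s: 8.9
tcp_pos: [0.4639, 0.0971, 0.2798]
ee_rot: [0.001, 0.747, 0.664, 0.001]
contact_force: [0.2, 0.4, -3.3]
grip_width: 0.0157
```

```bash
python3 - <<'E'
from h import *
s=readout.observe(); print(s['tcp_pos'],s['grip_width'],s['contact_force'],s['wrist_torque'],s['joint_positions']); Rt=q2R(s['ee_rot']);print(Rt.round(4))
f=vision.grab_frame('side'); save(f,'d3')
cv2.imwrite('pics/d3z.png',cv2.resize(f['color'][130:320,240:420,::-1],None,fx=4,fy=3,interpolation=2))
E
```

```text
[0.4639002  0.09710963 0.27977914] 0.015718177870290947 [ 0.18141237  0.40412517 -3.34477317] [0.15866604 0.04135576 0.04085818] [-0.14874379 -0.04600141 -0.1456793   1.78036632 -0.00657676  1.40407655
  1.16034261]
[[ 1.170e-01  9.931e-01  2.600e-03]
 [ 9.931e-01 -1.170e-01  6.000e-04]
 [ 9.000e-04  2.500e-03 -1.000e+00]]
```

View pics/d3z.png

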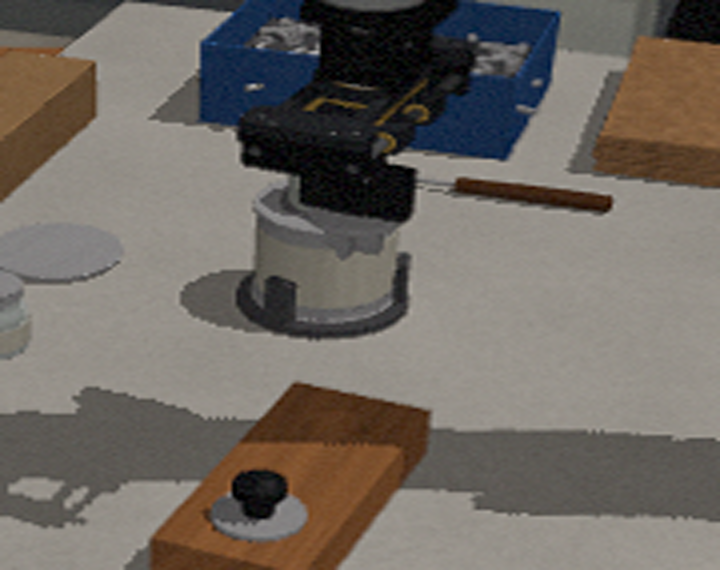

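{"name": "play_rows", "arguments": {"commands": [[-0.015, 0.007, 0, 0, 0, 5, 0], [-0.045, 0.02, 0, 0, 0, 10, 0], [-0.08, 0.036, 0, 0, 0, 16, 0], [-0.12, 0.055, 0, 0, 0, 22, 0], [-0.16, 0.073, 0, 0, 0, 28, 0], [-0.195, 0.089, 0, 0, 0, 34, 0], [-0.225, 0.103, 0, 0, 0, 39, 0], [-0.24, 0.109, 0, 0, 0, 42, 0], [-0.2455, 0.112, 0, 0, 0, 43.8, 0], [-0.2455, 0.112, 0, 0, 0, 43.8, 0], [-0.2455, 0.112, 0, 0, 0, 43.8, 0], [-0.2455, 0.112, 0, 0, 0, 43.8, 0]]}}

```text
time_s: 10.15
tcp_pos: [0.5462, -0.1581, 0.2796]
ee_rot: [-0.0, 0.941, 0.339, 0.001]
contact_force: [-0.1, -0.3, -2.0]
grip_width: 0.0156
```

```bash
cat > st.py <<'E'
from h import *
import sys
s=readout.observe(); t=s['tcp_pos'];Rt=q2R(s['ee_rot'])
print(s['time_s'],t,s['grip_width'],s['contact_force'],s['wrist_torque'],'yaw',np.degrees(np.arctan2(Rt[1,0],Rt[0,0])),Rt[:,2].round(4))
if len(sys.argv)>1:
    g=np.array(eval(sys.argv[1])); print('tool delta',Rt.T@(g-t))
for n,b in (('side',(120,260,260,400)),('scene',(130,280,140,300))):
    f=vision.grab_frame(n); save(f,n+'%d'%(s['time_s']*100))
    a=f['color'][b[0]:b[1],b[2]:b[3],::-1]; cv2.imwrite(f'pics/{n}_z%d.png'%(s['time_s']*100),cv2.resize(a,None,fx=4,fy=4,interpolation=2))
E
python3 st.py "[.5464,-.1599,.22]"; ls pics
```

```text
10.15 [ 0.54624723 -0.1581382   0.27956586] 0.01555860370219391 [-0.06097087 -0.30272975 -1.98693635] [ 0.01058887 -0.06236095  0.03052277] yaw 39.6651477362785 [ 0.002  0.001 -1.   ]
tool delta [-0.00113466  0.00142571  0.05956424]
d0z.png
d1.png
d2.png
d2z.png
d3.png
d3z.png
s0z.png
s1.png
scene0.png
scene1015.png
scene_z1015.png
side0.png
side1015.png
side_z1015.png
w1.png
w1z.png
w2.png
w2z.png
w3.png
w3z.png
wrist0.png
```

View pics/side_z1015.png

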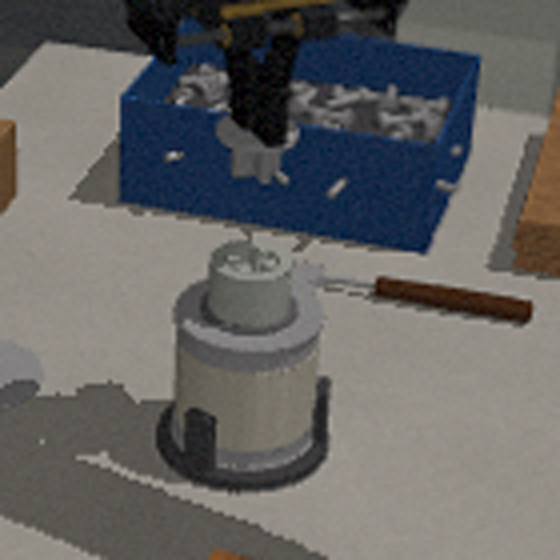

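View pics/scene_z1015.png

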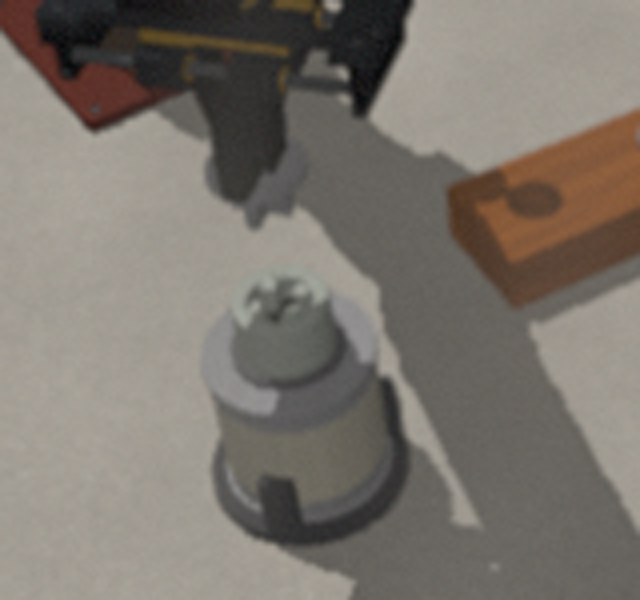

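{"name": "play_rows", "arguments": {"commands": [[-0.001, 0.0015, 0.02, 0, 0, 0, 0], [-0.001, 0.0015, 0.04, 0, 0, 0, 0], [-0.001, 0.0015, 0.055, 0, 0, 0, 0], [-0.001, 0.0015, 0.062, 0, 0, 0, 0], [-0.001, 0.0015, 0.062, 0, 0, 0, 0], [-0.001, 0.0015, 0.062, 0, 0, 0, 0], [-0.001, 0.0015, 0.062, 0, 0, 0, 0]]}}

```text
time_s: 10.95
tcp_pos: [0.5471, -0.1606, 0.2187]
ee_rot: [0.0, 0.941, 0.339, 0.002]
contact_force: [0.5, 0.8, -1.2]
grip_width: 0.0158
```

```bash
python3 st.py "[.5464,-.1599,.1935]"; ls -t pics|head -4
```

```text
10.95 [ 0.54711032 -0.16055261  0.21874953] 0.01576685547283301 [ 0.49628075  0.81655391 -1.19152615] [ 0.01043894 -0.05043997  0.01748363] yaw 39.60988934611482 [ 3.8e-03  4.0e-04 -1.0e+00]
tool delta [-0.00021071 -0.00100819  0.02524695]
scene_z1095.png
scene1095.png
side_z1095.png
side1095.png
```

{"name": "play_rows", "arguments": {"commands": [[0, -0.001, 0.004, 0, 0, 0, 0], [0, -0.001, 0.008, 0, 0, 0, 0], [0, -0.001, 0.012, 0, 0, 0, 0], [0, -0.001, 0.016, 0, 0, 0, 0], [0, -0.001, 0.016, 0, 0, 0, 0]]}}

```text
time_s: 11.55
tcp_pos: [0.546, -0.1597, 0.2016]
ee_rot: [0.0, 0.941, 0.339, 0.001]
contact_force: [0.8, -0.6, -1.9]
grip_width: 0.0156
```

```bash
python3 st.py "[.5464,-.1599,.1775]"; ls -t pics|head -4
```

```text
11.55 [ 0.54598935 -0.15965492  0.20163491] 0.015585353390938491 [ 0.75451334 -0.55331083 -1.91923604] [ 0.02552232 -0.02619832 -0.03359779] yaw 39.60815885877528 [ 2.2e-03  7.0e-04 -1.0e+00]
tool delta [0.00010845 0.0004306  0.02413556]
scene_z1155.png
scene1155.png
side_z1155.png
side1155.png
```

{"name": "play_rows", "arguments": {"commands": [[0, 0, 0.005, 0, 0, 0, 0], [0, 0, 0.01, 0, 0, 0, 0], [0, 0, 0.015, 0, 0, 0, 0], [0, 0, 0.019, 0, 0, 0, 0], [0, 0, 0.022, 0, 0, 0, 0], [0, 0, 0.024, 0, 0, 0, 0], [0, 0, 0.024, 0, 0, 0, 0]], "force": 60}}

```text
time_s: 12.35
tcp_pos: [0.5465, -0.1598, 0.1786]
ee_rot: [0.0, 0.941, 0.339, 0.002]
contact_force: [-2.3, 0.5, 5.4]
grip_width: 0.0157
```

```bash
python3 st.py "[.5464,-.1599,.1775]"; ls -t pics|head -4
```

```text
12.35 [ 0.546501   -0.15978086  0.17860924] 0.01569772715963302 [-2.32376107  0.46269453  5.41176365] [0.17276796 0.54997582 0.0152186 ] yaw 39.60496281369297 [ 3.5e-03  4.0e-04 -1.0e+00]
tool delta [-1.57089555e-04  2.52963501e-05  1.10882428e-03]
scene_z1235.png
scene1235.png
side_z1235.png
side1235.png
```

{"name": "play_rows", "arguments": {"commands": [[0, 0, 0.001, 0, 0, 0, 0], [0, 0, 0.002, 0, 0, 0, 0], [0, 0, 0.003, 0, 0, 0, 0], [0, 0, 0.003, 0, 0, 0, 0], [0, 0, 0.003, 0, 0, 0, 0]]}}

```text
time_s: 12.95
tcp_pos: [0.5466, -0.1598, 0.1775]
ee_rot: [0.001, 0.941, 0.339, 0.002]
contact_force: [-6.2, 2.5, 15.1]
grip_width: 0.0156
```

```bash
python3 st.py "[.5464,-.1599,.1775]"; ls -t pics|head -4
```

```text
12.95 [ 0.54659782 -0.15983531  0.17749563] 0.015608937568095716 [-6.20334354  2.52994024 15.06698386] [ 0.37769898  1.69795177 -0.00551584] yaw 39.5983371489167 [ 4.5e-03  5.0e-04 -1.0e+00]
tool delta [-1.93639657e-04 -7.62338906e-05 -5.29562151e-06]
scene_z1295.png
scene1295.png
side_z1295.png
side1295.png
```

View pics/side_z1295.png

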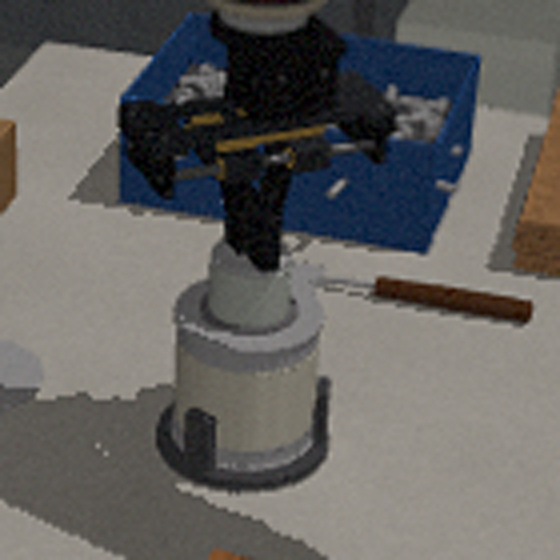

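View pics/scene_z1295.png

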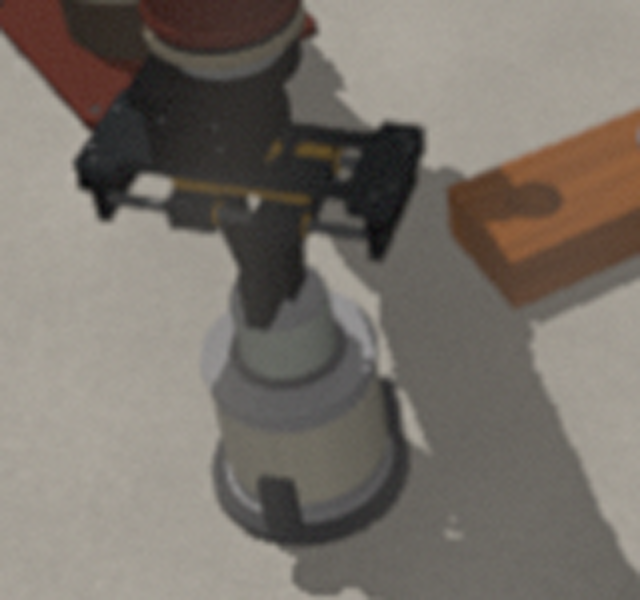

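{"name": "play_rows", "arguments": {"commands": [[-0.0005, -0.0005, 0.002, 0.1, -0.2, 0, 0], [-0.0005, -0.0005, 0.003, 0.2, -0.3, 0, 0], [-0.0005, -0.0005, 0.003, 0.2, -0.3, 0, 0], [-0.0005, -0.0005, 0.003, 0.2, -0.3, 0, 0], [-0.0005, -0.0005, 0.003, 0.2, -0.3, 0, 0]]}}

```text
time_s: 13.55
tcp_pos: [0.5466, -0.1598, 0.1774]
ee_rot: [0.0, 0.941, 0.339, 0.0]
contact_force: [-8.4, 4.1, 22.9]
grip_width: 0.0157
```

```bash
python3 st.py "[.5464,-.1599,.1775]"
```

```text
13.55 [ 0.54662284 -0.15975179  0.17742094] 0.015675345510225522 [-8.41013584  4.14487162 22.92735118] [ 0.54362352  1.88979574 -0.03013824] yaw 39.6032782512801 [ 1.1e-03 -3.0e-04 -1.0e+00]
tool delta [-2.66121310e-04 -2.77862812e-05 -7.92729203e-05]
```

{"name": "play_rows", "arguments": {"commands": [[-0.001, -0.001, 0.003, 0.1, -0.1, 0, 0], [-0.0015, -0.002, 0.003, 0.1, -0.1, 0, 0], [-0.0015, -0.002, 0.003, 0.1, -0.1, 0, 0], [-0.0015, -0.002, 0.003, 0.1, -0.1, 0, 0], [-0.0015, -0.002, 0.003, 0.1, -0.1, 0, 0], [-0.0015, -0.002, 0.003, 0.1, -0.1, 0, 0]]}}

```text
time_s: 14.25
tcp_pos: [0.5464, -0.1596, 0.1774]
ee_rot: [0.001, 0.941, 0.339, 0.002]
contact_force: [-0.8, -0.5, 17.2]
grip_width: 0.0155
```

```bash
python3 st.py "[.5464,-.1599,.1775]"
python3 - <<'E'
from h import *
import glob,os
s=readout.observe(); f=vision.grab_frame('side'); 
# predicted outlines: collar bottom at rim
th=np.linspace(0,2*np.pi,60)
im=cv2.resize(f['color'][120:260,260:400,::-1],None,fx=5,fy=5,interpolation=2)
cv2.imwrite('pics/fin_side.png',im)
f=vision.grab_frame('scene'); cv2.imwrite('pics/fin_scene.png',cv2.resize(f['color'][180:260,170:260,::-1],None,fx=7,fy=7,interpolation=2))
print(proj(f,[[.5457,-.1588,.166],[.5457,-.1588,.172]])) 
E
```

```text
14.25 [ 0.54641821 -0.15964903  0.17742409] 0.015509037274495367 [-0.79308343 -0.53994603 17.16697655] [ 0.03320979  0.23409213 -0.00944013] yaw 39.61298610231501 [ 0.0047 -0.0013 -1.    ]
tool delta [-1.73835080e-04  1.82028935e-04 -7.56663399e-05]
[[209.44655806 204.2751767 ]
 [209.12419792 202.55654666]]
```

View pics/fin_scene.png

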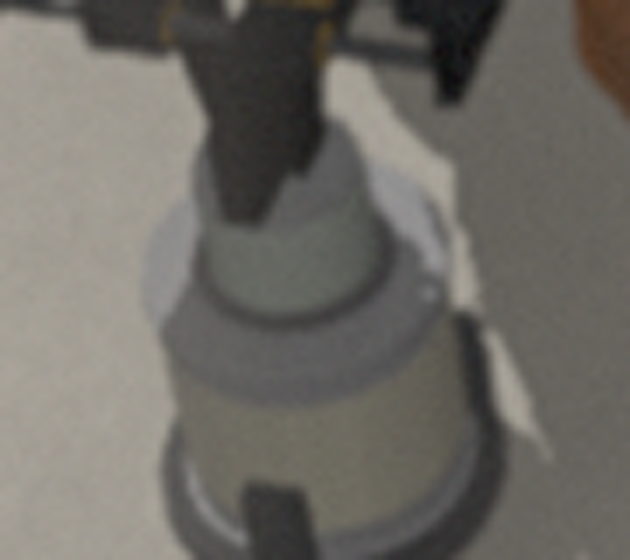

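View pics/fin_side.png

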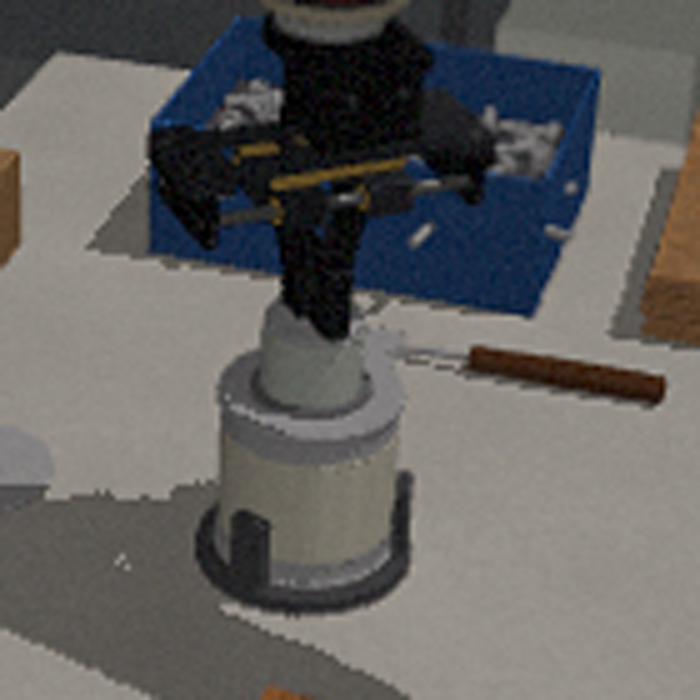

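```bash
python3 -c "
from h import *
print(ctrl.job_done()); s=readout.observe(); print(s['time_s'],s['tcp_pos'],s['contact_force'],s['grip_width'])"
```

```text
the job is handed in; nothing more can be done
None
the job is handed in; nothing more can be done
```

The stirrer key is out of the tool block and pressed fully home in the drive hub. I handed the job in at about 14 s with the arm still gripping and pressing. I turned the key about 44° to match the hub's cross; it entered the opening with no measurable contact force until it met the spring.

**Last checks before handing in:**
- **Depth:** the tool sat at 0.1774 m, against the 0.1775 m I had worked out for the collar resting on the rim.
- **Hard stop:** pushing further raised the force by 8 N for less than 0.1 mm of movement, so the key is against a stop rather than only the spring.
- **Press and grip:** it was pressing down with about 17 N, more than the spring's 8.4 N. Sideways force was under 1 N, and the jaws held at 15.5 mm on the 16 mm handle.
- **Pictures:** the scene and side views show the collar flush on the hub and no sign of anything else having moved. These views were low resolution.

**What I could not confirm:**
- **Slight tilt:** the tool ended about 0.3° off vertical. I had straightened it, but the move that removed the sideways load brought the tilt back, and I judged it harmless.
- **Seat joint:** I did not measure it directly. That the key is home rests on the height, the force and the pictures.

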